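# Set up the fold-down repair station

## Robot

A 6-joint arm with a two-finger parallel gripper is mounted at the origin on a cart in front of the work surface, level with it; the furniture and walls round the work are solid. World frame = base frame: x ahead of the robot, y to its left, z up, the work surface at z = 0. Lengths are in mm, angles in rad, forces in N, time in s.
With the tool pointing down it reaches from about 350 to 875 mm from the base axis. Payload 4.2 kg.
Tool frame: the origin (TCP) lies at the very end of the fingers, on their centre line; the grasp point (between the pads) lies 19 mm behind it; z points along the fingers, y is the line along which they close (so a half turn about z gives the same grasp; the last joint's range is limited). The gripper opens to 85 mm and grips with 20 to 120 N. Pads are 22 mm wide; open, the fingers measure 114 mm over their backs; the gripper's body (76 mm by 85 mm) begins 54 mm behind the grasp point. The pads swing forward as they close: fully open they stand 13 mm farther back than shut.
Start: joints at [1.481, 0.385, 0.008, 0, -1.194, -0.259], TCP at [213.574, 587.355, 231.312] pointing down, gripper open.
Joint ranges: [-3.14, 3.14], [-1.21, 2.06], [-1.07, 1.41], [-3.16, 2.05], [-2.99, -0.16], [-3.1, 3.1]. Speed limits (rad/s): [2.79, 2.79, 3.14, 3.14, 3.14, 3.14].

## Interface

Orientations are given as a unit quaternion [x, y, z, w].
In Python, from bench import arm gives the robot as it stands. The module is installed in compiled form; this text tells all that it offers.
- The arm moves only by the tool drive_tool, never from a script. Its argument "targets" is a list of rows, each a list of 5 numbers: the closure, from -1 (fully open) to 1 (shut), then the shift along the tool's x, y, z in mm, then the turn about the tool's z in degrees. In form: [[grip, tx, ty, tz, roll], ...]. A call has 1 to 12 rows; each row is the pose to reach, as a shift and turn from the pose commanded when the call began, along the tool's axes at that moment; what a row does not reach only later rows make up. A row lasts 1/10 s, in which the tool goes at most 50 mm and 8.59 degrees, less where a joint would pass 70% of its speed; a pose out of reach is approached as far as the arm can. A call with a gripper value outside its range is refused whole. The fingers move at their own pace and stop on an object; the grip force is fixed at half the most. Time passes only in rows, so rows that repeat a pose let the fingers close. It gives the time, the measured TCP pose, the force, the opening and the grip force at its end, in the units of the state.
- arm.read_state(): the state, without advancing time (a new reading comes with each control period).
- arm.get_image(name): name is "scene" or "top" or "wrist"; returns the picture (480x640x3 uint8, blue, green, red); there is no depth.
- arm.camera_params(name): a dict with "fov_y" (degrees; the focal length in pixels is half the picture's height over the tangent of half this angle, whatever the lens; pixels are square), "cx", "cy" (the principal point, pixels), "rvec" (rotation vector, rad) and "tvec" (3), from world to camera coordinates, as OpenCV has them; the wrist camera has in their place "tool_from_camera" (4x4, takes a point from camera to tool coordinates, whose origin is the TCP and whose axes are the flange's). Camera axes: x right, y down, z forward; pixel columns grow to the right and rows downward; lengths in mm; the calibration is good to about 2 mm. The wrist camera is an equidistant fisheye: a pixel r from the principal point sees the ray r / f radians off the axis. A picture is of the moment at which its call begins: read the wrist's pose just before it. camera_params takes no time and is no camera call.
- arm.job_done(): hands the job in; it is judged then, once.
The state is a dict: "clock": time; "joints": joint angles; "joint_vel": joint speeds; "joint_efforts": joint torques, N m; "position": TCP position; "ee_rot": TCP orientation; "contact_force": force on the tool from outside, world axes, zero at the start; "wrist_torque": the same for the moment, N m; "gripper_width": finger opening in mm; "grasp_force": force on a finger pad.
Only numpy, scipy, OpenCV 4.12 (cv2) and the standard library are available. Lean on these libraries where they do the work, as an engineer would, in place of code of your own. Each camera call takes 0.05 s, during which the arm holds its last target. There are 200 camera calls.

## Task

Set up the fold-down repair station: pull both slide-out supports right out to their stops, and only then lower the drop-front leaf until it rests level on them. Fit the red T-handle fully down on the square spindle of the leaf, and lay every small screwdriver from the wooden desk flat on the leaf. Leave the tape, the jar and the battery where they are.

Things in the scene. Friction and masses are not known exactly. Their poses are not given: they have to be found in the camera images.
- station: Fold-down repair station fixed to the desk: grey base, wooden cheeks, 224 wide, 120 deep. Origin: centre of its underside. Its -x is its front, which looks roughly to the robot's left (world +y); its +y roughly away from the robot. Front face 60 mm before the origin. Cheeks 102 high; from 75 mm behind the front face cheeks and back rise to 230.
- near_support (a joint): Wooden slide-out support bar (18 wide, 24 high, top 56 above the desk) nearer the robot, orange at its end. 0 = pushed in, 0.090 m = out against its stop; it slides straight out of the front (along the station's own -x) against about 3 N of friction.
- near_support_grip (a point): Centre of the bar (44 above the desk) in the orange end of the near support, 15 mm behind its tip; pushed in, it stands 90 mm before the station's front face. Pinch the bar's 18 mm width from above, fingers closing along the station's own y. Moves with the bar.
- far_support (a joint): The same support bar further from the robot, its centre line 72 mm from the other's. 0 = pushed in, 0.090 m = pulled out against its stop.
- far_support_grip (a point): Same point on the far support.
- leaf (a joint): Drop-front leaf (198 wide, 200 tall, 14 thick), hinged at its foot. 0 = folded up, upright in the station's front; grows as its upper edge swings forward and down; 1.571 rad = level on the pulled-out supports. Without them it sinks to 1.85. A damper lets it sink slowly (under 1.5 rad/s) when let go; near 0 it stays up.
- leaf_hinge (a point): Middle of the leaf's hinge line, 56.5 mm above the desk, in the station's front face; the line runs along the station's own y.
- leaf_handle (a point): Middle of the leaf's steel handle rod: diameter 10, 100 long, parallel to the hinge line, 240 mm from it along the leaf and 7 mm behind the outer face; 35 mm clear gap between rod and the leaf's edge for a finger. Folded up it is 297 above the desk, level 63.5. The rod turns in a pinch, so the gripper can keep pointing down as the leaf swings.
- leaf_top (a point): Centre of the leaf's working face (inner side, blue mat); z axis = face normal (up when level, then 70.5 above the desk), x axis points to the hinge, 100 mm away, y along the hinge line. The face reaches 100 mm either way in x, 99 in y.
- spindle (a joint): Angle of the square spindle about its own axis, -0.8 to 0.8 rad; stiff (0.5 N m), it keeps its angle.
- spindle_foot (a point): Centre of the square steel spindle's foot on the leaf's working face, 155 mm from the hinge, on the leaf's centre line. Spindle 18 x 18, 20 tall, top 6 mm tapering to 13 x 13. z axis along the spindle (up when the leaf is level), x and y square to its flats. Folded up, it points into the station.
- t_handle: Loose T-handle, 54 tall: dark socket 40 x 40 x 30, on it a red grip bar 66 x 14 x 24 (along its own x, from 30 to 54 above its underside; keep fingertips above the socket). Square bore 21 x 21, 24 deep, open below, sides parallel to own x and y. Origin: centre of its underside; stands bore down. Seated, its underside rests on the leaf's face.
- driver_red: Red precision screwdriver lying flat, 146 long; handle 14 wide and 12 high from y = -18 to 67 mm of its own frame, thin round blade (diameter 6, axis 6 up) on to y = -73. Origin at the middle of its underside. Grasp the handle across its width near y = +20 mm. Two or three of the screwdrivers are present; an absent one has no pose.
- driver_green: Green precision screwdriver lying flat, 141 long; handle 14 wide and 12 high from y = -16 to 64 mm of its own frame, thin round blade (diameter 6, axis 6 up) on to y = -70. Origin at the middle of its underside. Grasp the handle across its width near y = +20 mm. Two or three of the screwdrivers are present; an absent one has no pose.
- driver_yellow: Yellow precision screwdriver lying flat, 168 long; handle 14 wide and 12 high from y = -14 to 78 mm of its own frame, thin round blade (diameter 6, axis 6 up) on to y = -84. Origin at the middle of its underside. Grasp the handle across its width near y = +20 mm. Two or three of the screwdrivers are present; an absent one has no pose.
- kapton: Bystander: roll of orange tape lying flat, 60 x 66 x 12.
- flux_jar: Bystander: jar with black lid, 48 wide, 34 high.
- battery: Bystander: flat white phone battery, 102 x 42 x 9.

How it is judged:
By the outcome, as a careful person would: the job done as asked, in the order asked, and still so for the second after the job is handed in, with the robot touching nothing.
Of driver_red, driver_green, driver_yellow only 2 to 3 are there at a start; the rules pass over those that are not, and their reading is None.
At some moment in a run one of driver_red, driver_green, driver_yellow, t_handle may be knocked a few centimetres aside while the robot is not near it.
It also fails if it takes over 208 s, if anything falls off the work surface, if the arm or the gripper's body presses on something with over 40 N, if the wrist force passes 120 N, or if a joint passes its speed limit or range.

## Working session

There is one attempt and no reset: what is moved stays moved. The work goes in short steps, Python scripts to look and compute and a tool call to move; the robot and the scene stay as the last step left them, time stands still between calls to the robot, and variables do not carry over. Pictures are saved under pics/ and viewed, at most 14 in all, crops included, and the job is handed in when it is done.

Besides the shell and the picture viewer there is one more tool, called after "Request:" as name(argument=value, ...) on one line, values as JSON. drive_tool: Moves the arm, as the interface text tells. Its arguments: {"type":"object","properties":{"targets":{"type":"array","items":{"type":"array","items":{"type":"number"}}}},"required":["targets"]}

```bash
mkdir -p pics
cat > h.py <<'E'
import numpy as np, cv2
from bench import arm
from scipy.spatial.transform import Rotation as R
def K(p):
    f=240/np.tan(np.radians(p["fov_y"])/2); return f,p["cx"],p["cy"]
def ray(name,uv,st=None):
    p=arm.camera_params(name); f,cx,cy=K(p); u,v=uv
    if name=="wrist":
        st=st or arm.read_state(); d=np.array([u-cx,v-cy]); r=np.hypot(*d); th=r/f
        c=np.array([*(d/max(r,1e-9)*np.sin(th)),np.cos(th)])
        T=np.array(p["tool_from_camera"]); Rt=R.from_quat(st["ee_rot"]).as_matrix()
        return Rt@T[:3,3]+np.array(st["position"]), Rt@T[:3,:3]@c
    Rm=cv2.Rodrigues(np.array(p["rvec"],float))[0]; t=np.array(p["tvec"],float).ravel()
    return -Rm.T@t, Rm.T@np.array([(u-cx)/f,(v-cy)/f,1])
def onz(name,uv,z,st=None):
    o,d=ray(name,uv,st); return o+d*(z-o[2])/d[2]
def proj(name,P,st=None):
    p=arm.camera_params(name); f,cx,cy=K(p); P=np.array(P,float)
    if name=="wrist":
        st=st or arm.read_state(); T=np.array(p["tool_from_camera"]); Rt=R.from_quat(st["ee_rot"]).as_matrix()
        c=T[:3,:3].T@(Rt.T@(P-st["position"])-T[:3,3]); r=np.hypot(c[0],c[1]); th=np.arctan2(r,c[2])
        return np.array([cx,cy])+f*th*c[:2]/r
    Rm=cv2.Rodrigues(np.array(p["rvec"],float))[0]; c=Rm@P+np.array(p["tvec"],float).ravel()
    return np.array([cx,cy])+f*c[:2]/c[2]
def totool(P,st=None):
    st=st or arm.read_state(); return R.from_quat(st["ee_rot"]).as_matrix().T@(np.array(P)-st["position"])
E
python3 - <<'E'
from h import *
s=arm.read_state(); print(s)
for n in("scene","top","wrist"):
    cv2.imwrite(f"pics/{n}0.png",arm.get_image(n)); print(n,arm.camera_params(n))
print(R.from_quat(s["ee_rot"]).as_matrix().round(3))
E
```

```text
{'clock': 0.0, 'joints': array([ 1.48059494e+00,  3.85595187e-01,  6.63104797e-03, -5.05606332e-04,
       -1.19401767e+00, -2.58608294e-01]), 'joint_vel': array([ 0.00113232, -0.00089897,  0.00023948,  0.00043028,  0.00193373,
       -0.0008683 ]), 'joint_efforts': array([-6.08408627e-04, -3.92285013e+01,  1.88403726e+01,  4.18639228e+00,
       -4.55453672e-03, -8.45890526e-06]), 'position': array([213.38783129, 586.82089673, 230.19933926]), 'ee_rot': array([ 9.84813183e-01, -1.73613782e-01, -1.42232002e-04,  1.10863178e-03]), 'contact_force': array([-0.11883299, -0.14357572,  0.14848015]), 'wrist_torque': array([0.06597003, 0.00619835, 0.00831871]), 'grasp_force': 0.0, 'gripper_width': 85.17590290036942}
scene {'fov_y': 47.77986613937151, 'cx': 329.1249776387994, 'cy': 230.60392329808042, 'rvec': array([ 1.78372863, -0.93443412,  0.62882907]), 'tvec': array([-156.04191678,  381.94739537,  920.52087159])}
top {'fov_y': 50.303321708151984, 'cx': 321.3540879866547, 'cy': 240.75687431118698, 'rvec': array([ 2.11483656, -2.06718546,  0.25971695]), 'tvec': array([ 148.81753908,  556.75164446, 1215.30617669])}
wrist {'fov_y': 65.70646984690485, 'cx': 321.099441940782, 'cy': 245.36208288663465, 'tool_from_camera': array([[ 8.42589021e-05, -9.48463389e-01, -3.16886720e-01,
         8.15869296e+01],
       [ 9.99999673e-01,  3.34966351e-04, -7.36681063e-04,
         8.32369509e-01],
       [ 8.04861405e-04, -3.16886554e-01,  9.48463106e-01,
        -1.42540953e+02],
       [ 0.00000000e+00,  0.00000000e+00,  0.00000000e+00,
         1.00000000e+00]])}
[[ 0.94  -0.342 -0.001]
 [-0.342 -0.94  -0.002]
 [ 0.     0.002 -1.   ]]
```

View pics/top0.png

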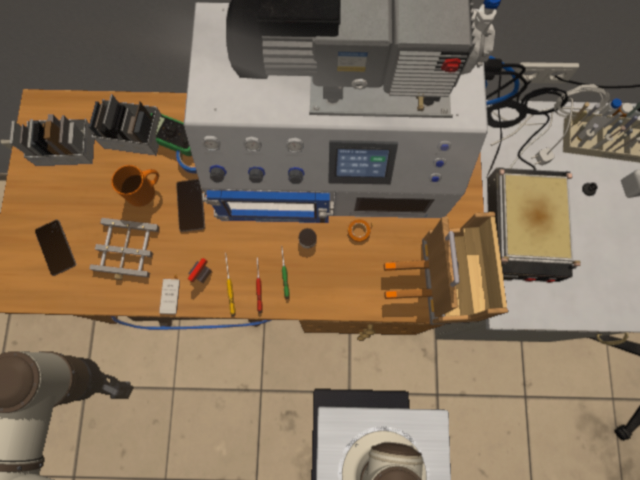

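View pics/scene0.png

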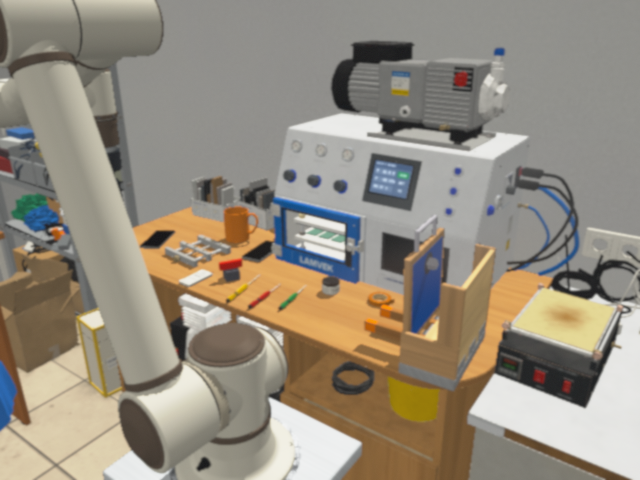

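View pics/wrist0.png

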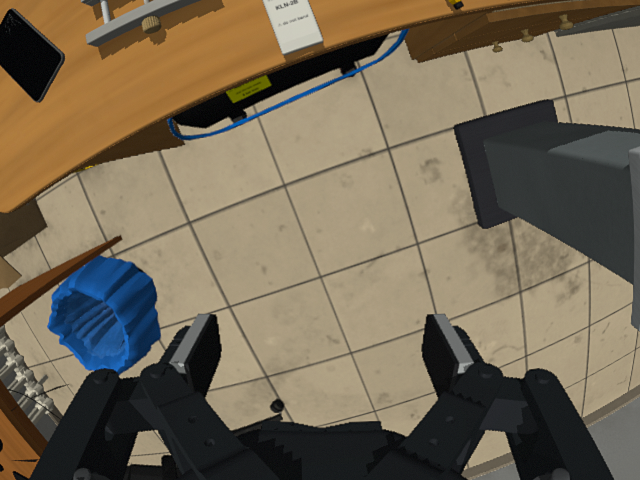

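The top view shows all three drivers: yellow (231,285), red (259,285), green (285,275). The T-handle is at (198,268), the battery at (170,296), the jar at (308,240) and the tape at (359,231). The orange support tips are at (390,266) and (390,294), and the leaf stands upright at about x=440.

Run:
```python
from h import *
im=cv2.imread("pics/top0.png"); hsv=cv2.cvtColor(im,cv2.COLOR_BGR2HSV)
def comp(lo,hi,box,z,name):
    m=cv2.inRange(hsv,lo,hi); k=np.zeros_like(m); x0,y0,x1,y1=box; k[y0:y1,x0:x1]=m[y0:y1,x0:x1]
    n,l,s,c=cv2.connectedComponentsWithStats(k)
    for i in range(1,n):
        if s[i,4]<15: continue
        pts=np.argwhere(l==i)[:,::-1]; w=np.array([onz("top",p,z)[:2] for p in pts]); rc=cv2.minAreaRect(w.astype(np.float32))
        mu=w.mean(0);vv=np.linalg.svd(w-mu,full_matrices=False)[2][0]
        print(name,s[i],c[i].round(1),"W",mu.round(1),"rect",np.round(rc[0],1),np.round(rc[1],1),"axis",np.degrees(np.arctan2(vv[1],vv[0])).round(1))
comp((22,170,120),(35,255,255),(215,250,245,320),10,"yel")
comp((0,170,90),(6,255,255),(245,250,272,320),10,"red")
comp((45,120,50),(85,255,255),(272,240,300,305),10,"grn")
comp((0,150,90),(7,255,255),(180,250,215,290),54,"T")
comp((8,200,180),(20,255,255),(380,255,420,305),56,"sup")
comp((8,180,150),(20,255,255),(340,215,375,245),12,"tape")
comp((0,0,190),(180,60,255),(155,270,185,320),9,"bat")
for n,uv,z in [("deskfrontL",(150,315),0),("deskfrontR",(420,318),0),("jar",(308,238),34),("cheek near front top",(433,320),102),("cheek far front top",(427,249),102),("machine base?",(340,218),0),("mach edge top",(330,205),150)]: print(n,onz("top",uv,z).round(0))
print(cv2.imwrite("pics/a.png",cv2.resize(im[200:330,150:520],None,fx=2.1,fy=2.1,interpolation=cv2.INTER_CUBIC)))
b=cv2.imread("pics/scene0.png"); cv2.imwrite("pics/b.png",cv2.resize(b[200:400,150:510],None,fx=2.2,fy=2.2,interpolation=cv2.INTER_CUBIC))
```

```text
yel [228 281   3  16  29] [229.  287.7] W [438.2 395.9] rect [436.1 395.6] [39.4  5. ] axis -169.0
red [257 279   5  32 105] [258.7 294.3] W [422.9 318.9] rect [422.7 318.6] [80.3  8.9] axis -174.1
grn [283 267   4  15  47] [284.3 274.1] W [476.9 255.4] rect [477.2 254.9] [36.8  7.8] axis -172.8
grn [285 284   3  12  33] [285.9 289.9] W [435.7 249.6] rect [436.8 249.4] [28.5  5.1] axis -175.2
T [188 258  18  23 153] [196.7 269.3] W [476.  471.8] rect [476.5 471.7] [16.2 63. ] axis 149.3
sup [385 262  11   6  58] [390.3 264.7] W [498.5 -12.9] rect [499.  -12.1] [12.8 25.3] axis 93.5
sup [386 291  11   6  63] [391.1 293.5] W [426. -14.] rect [425.9 -13.8] [12.4 25.1] axis -86.1
tape [347 219  24  22 209] [358.7 228.6] W [602.8  63.6] rect [601.9  62.9] [56.6 57.9] axis -84.4
bat [161 280  17  32 322] [168.4 296.6] W [412.  549.5] rect [414.6 549.2] [36.1 80.5] axis 178.9
deskfrontL [365. 595.   0.]
deskfrontR [373. -95.   0.]
jar [568. 196.  34.]
cheek near front top [ 359. -106.  102.]
cheek far front top [530. -96. 102.]
machine base? [634. 113.   0.]
mach edge top [621. 143. 150.]
True
```

View pics/a.png

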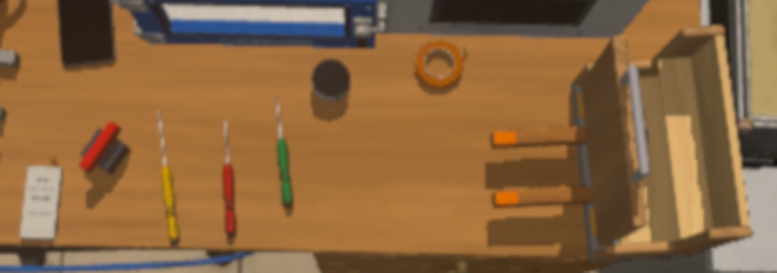

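View pics/b.png

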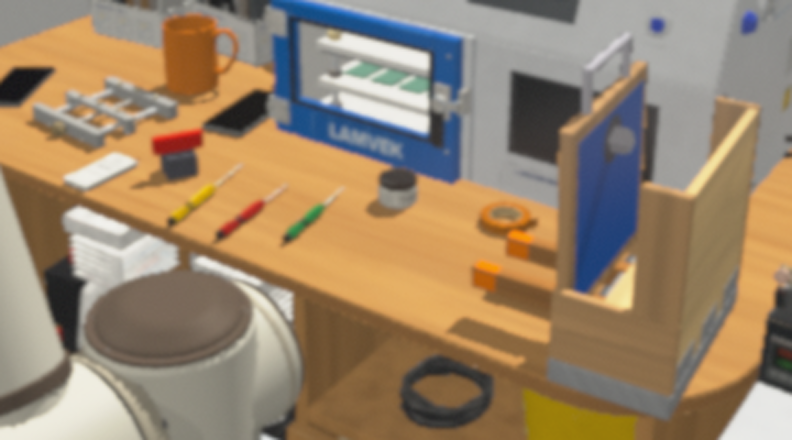

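Supports, leaf, T-handle (bar axis about 149°) and drivers are all located. Next I move above the supports for a closer look.

Request:
drive_tool(targets=[[-1,414,410,0,66],[-1,414,410,0,66],[-1,414,410,0,66],[-1,414,410,0,66],[-1,414,410,0,66],[-1,414,410,0,66],[-1,414,410,0,66],[-1,414,410,0,66],[-1,414,410,0,66],[-1,414,410,0,66],[-1,414,410,0,66],[-1,414,410,0,66]])

```text
clock: 1.35
position: [463.0, 57.9, 231.2]
ee_rot: [0.731, -0.683, -0.0, 0.0]
contact_force: [0.1, 0.6, -0.7]
gripper_width: 85.1
grasp_force: 0.0
```

```bash
cat >> h.py <<'E'
def heading(st): m=R.from_quat(st["ee_rot"]).as_matrix(); return np.degrees(np.arctan2(m[1,0],m[0,0]))
def plan(P,hd=None):
    "tool shift to put TCP at P, roll for heading hd (direction of tool x)"
    s=arm.read_state(); print("pos",s["position"].round(1),"hd",heading(s).round(1),"t",s["clock"])
    print("shift",totool(P,s).round(1),"roll",None if hd is None else round(float((heading(s)-hd+180)%360-180),1))
def segs(im,lo,hi,minA=100):
    m=cv2.inRange(cv2.cvtColor(im,cv2.COLOR_BGR2HSV),lo,hi); m=cv2.morphologyEx(m,cv2.MORPH_OPEN,np.ones((3,3)))
    n,l,s,c=cv2.connectedComponentsWithStats(m); return [(s[i],c[i],np.argwhere(l==i)[:,::-1]) for i in range(1,n) if s[i,4]>=minA]
def world(name,pts,z,st=None):
    w=np.array([onz(name,p,z,st)[:2] for p in pts]); rc=cv2.minAreaRect(w.astype(np.float32)); mu=w.mean(0)
    v=np.linalg.svd(w-mu,full_matrices=False)[2][0]; return mu.round(1),np.round(rc[0],1),np.round(rc[1],1),np.degrees(np.arctan2(v[1],v[0])).round(1)
E
python3 - <<'E'
from h import *
s=arm.read_state(); print(s["position"],heading(s),s["clock"],s["joints"].round(3))
im=arm.get_image("wrist"); cv2.imwrite("pics/w1.png",im)
for st,c,p in segs(im,(7,180,150),(20,255,255)): print(st,c.round(1),world("wrist",p,56,s))
E
```

```text
[462.95661624  57.86630726 231.23439951] -86.10404397808023 1.35 [ 0.474  0.112 -0.363  0.    -1.096 -0.406]
[277 120  19  32 543] [286.6 135.6] (array([496.9, -13.7]), array([497.5, -13.7]), array([15.4, 26.6]), np.float64(91.8))
[363 125  18  30 506] [371.6 139.7] (array([424.8, -15.4]), array([424.9, -15.6]), array([14.7, 25.1]), np.float64(92.6))
[ 164  177   53   56 1305] [190.2 204.4] (array([583.,  51.]), array([583.6,  51.5]), array([51.9, 51.7]), np.float64(103.4))
```

View pics/w1.png

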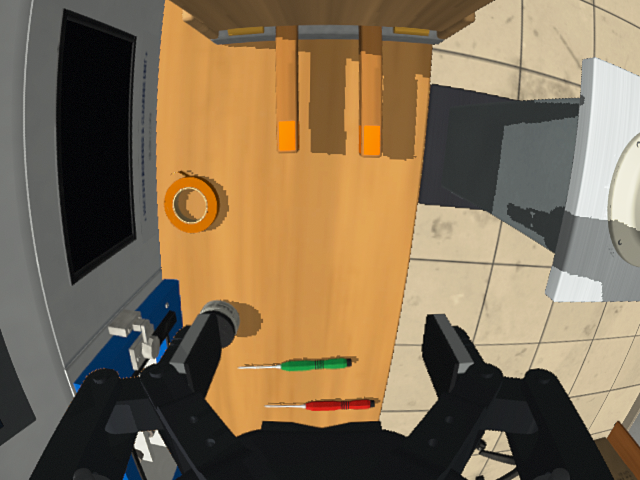

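The wrist view shows the orange bar ends at (287,136) and (371,140), the tape at (190,204), the jar at (225,320), and green and red drivers at (315,365) and (320,405). The bars are 72.1 mm apart as they should be, and the station yaw is about 2°. I'll turn the camera away from the leaf and go above the near bar.

```bash
python3 -c "
from h import *
plan([425,-12,130],92)"
```

```text
pos [464.   55.7 231.1] hd -86.2 t 1.4
shift [ 64.9  43.3 101.2] roll -178.2
```

Request:
drive_tool(targets=[[0,5,5,0,-100],[0,5,5,0,-100],[0,5,5,0,-100],[0,5,5,0,-100],[0,5,5,0,-100],[0,5,5,0,-100],[0,5,5,0,-100],[0,5,5,0,-100],[0,5,5,0,-100],[0,5,5,0,-100],[0,5,5,0,-100],[0,5,5,0,-100]])

```text
clock: 2.6
position: [457.6, 55.2, 231.1]
ee_rot: [0.992, 0.124, -0.0, 0.0]
contact_force: [0.4, -0.2, -1.1]
gripper_width: 42.6
grasp_force: 0.0
```

Request:
drive_tool(targets=[[0,0,0,0,-78],[0,0,0,0,-78],[0,0,0,0,-78],[0,0,0,0,-78],[0,0,0,0,-78],[0,0,0,0,-78],[0,0,0,0,-78],[0,0,0,0,-78],[0,0,0,0,-78],[0,0,0,0,-78],[0,0,0,0,-78]])

```text
clock: 3.7
position: [457.7, 55.2, 231.2]
ee_rot: [0.696, 0.718, -0.0, -0.0]
contact_force: [0.3, -0.3, 0.7]
gripper_width: 42.9
grasp_force: 0.0
```

```bash
python3 -c "
from h import *
plan([425,-12,130],92);print(arm.read_state()['gripper_width'])
s=arm.read_state();im=arm.get_image('wrist')
for st,c,p in segs(im,(7,180,150),(20,255,255)): print(st,c.round(1),world('wrist',p,56,s))
plan([425,-12,130],92)
"
```

```text
pos [457.7  55.2 231.2] hd 91.9 t 3.7
shift [-66.1 -34.9 101.2] roll -0.1
42.87412046289079
[ 431  179   53   56 1306] [456.5 206.1] (array([581.1,  71.7]), array([582.1,  71.1]), array([52.1, 52.1]), np.float64(-54.0))
[276 273  21  30 468] [285.8 288.4] (array([426.4, -14. ]), array([426.7, -13.4]), array([19.1, 29.9]), np.float64(-98.2))
[353 278  16  25 398] [360.5 290.1] (array([497.2, -13.5]), array([497.3, -13.6]), array([14.5, 25.9]), np.float64(-84.3))
pos [457.8  55.2 231.2] hd 91.9 t 3.75
shift [-66.1 -34.9 101.2] roll -0.1
```

Request:
drive_tool(targets=[[0,-66,-34,100,0],[0,-66,-34,100,0],[0,-66,-34,100,0],[0,-66,-34,150,0],[0,-66,-34,180,0],[0,-66,-34,206,0],[0,-66,-34,206,0],[1,-66,-34,206,0],[1,-66,-34,206,0],[1,-66,-34,206,0],[1,-66,-34,206,0],[1,-66,-34,206,0]])

```text
clock: 4.95
position: [425.0, -12.3, 26.3]
ee_rot: [0.694, 0.72, -0.001, -0.0]
contact_force: [-6.6, 1.2, 6.8]
gripper_width: 17.1
grasp_force: 58.9
```

Request:
drive_tool(targets=[[1,10,0,0,0],[1,20,0,0,0],[1,30,0,0,0],[1,40,0,0,0],[1,50,0,0,0],[1,60,0,0,0],[1,70,0,0,0],[1,78,0,0,0],[1,85,0,0,0],[1,90,0,0,0],[1,94,0,0,0],[1,96,0,0,0]])

```text
clock: 6.15
position: [417.9, 71.0, 25.9]
ee_rot: [0.693, 0.72, -0.013, 0.002]
contact_force: [25.8, -78.1, 9.6]
gripper_width: 17.5
grasp_force: 58.6
```

Request:
drive_tool(targets=[[1,-8,0,0,0],[0,-8,0,0,0],[0,-8,0,0,0],[0,-8,0,-40,0],[0,-8,0,-80,0],[0,-8,0,-110,0],[0,-8,0,-130,0],[0,-8,0,-130,0]])

```text
clock: 6.95
position: [426.2, 78.4, 159.3]
ee_rot: [0.694, 0.72, 0.005, 0.002]
contact_force: [0.2, -0.8, -0.9]
gripper_width: 43.1
grasp_force: 0.0
```

```bash
python3 -c "
from h import *
s=arm.read_state();print(s['position'],heading(s),s['contact_force'])
im=arm.get_image('wrist'); cv2.imwrite('pics/w2.png',im); t=arm.get_image('top');cv2.imwrite('pics/t2.png',t)
for st,c,p in segs(im,(7,180,150),(20,255,255)): print(st,c.round(1),world('wrist',p,56,s))
for st,c,p in segs(t,(7,180,150),(20,255,255),20): print('top',st,c.round(1),world('top',p,56,s))
"
```

```text
[426.21738746  78.37658833 159.31182217] 92.09335080289529 [ 0.23841015 -0.81366464 -0.92609946]
[ 480  221   56   62 1491] [507.2 251.2] (array([571.4,  77.4]), array([572.3,  76.8]), array([50.1, 50.4]), np.float64(-118.7))
[299 247  21  34 690] [309.1 263.4] (array([419.2,  63.9]), array([419.1,  63.6]), array([14.2, 25.1]), np.float64(-85.7))
top [141 169  11   7  55] [145.4 171.7] (array([732.4, 626.8]), array([731.6, 625.2]), array([16.6, 26.1]), np.float64(-67.0))
top [348 219  22  15 122] [357.4 224.2] (array([602.1,  70.3]), array([600.7,  70. ]), array([32.8, 56.2]), np.float64(-73.8))
```

View pics/w2.png

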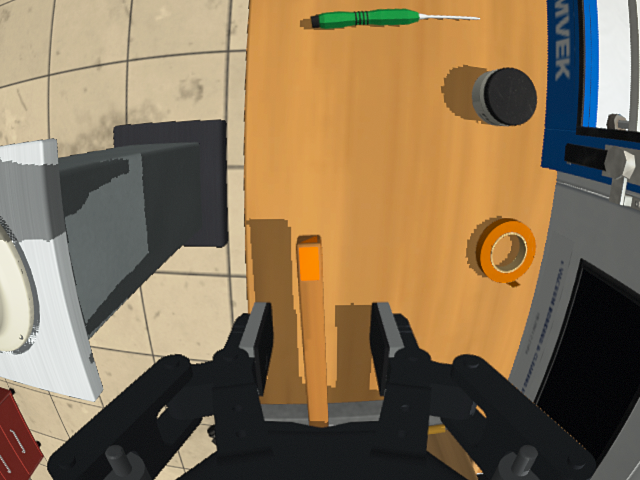

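The near bar end is now at (309,263), at world (419, 64). It moved about 78 mm, along a heading nearer 94.6°. I'll regrip with that heading and pull gently to check the stop.

Request:
drive_tool(targets=[[0,-15,-7,50,-2.5],[0,-15,-7,90,-2.5],[0,-15,-7,115,-2.5],[0,-15,-7,133,-2.5],[1,-15,-7,133,-2.5],[1,-15,-7,133,-2.5],[1,-15,-7,133,-2.5],[1,-15,-7,133,-2.5],[1,-15,-7,133,-2.5]])

```text
clock: 7.95
position: [419.3, 62.1, 22.1]
ee_rot: [0.679, 0.734, 0.003, 0.001]
contact_force: [10.8, -1.4, -20.0]
gripper_width: 17.4
grasp_force: 59.1
```

Request:
drive_tool(targets=[[1,2,0,0,0],[1,4,0,0,0],[1,5,0,0,0],[1,5,0,0,0]])

```text
clock: 8.35
position: [419.0, 62.6, 22.0]
ee_rot: [0.679, 0.734, -0.0, 0.002]
contact_force: [25.5, -31.7, -22.2]
gripper_width: 17.0
grasp_force: 59.2
```

```bash
python3 -c "
from h import *
s=dict(position=np.array([426.217,78.377,159.31]),ee_rot=np.array([0.694,0.72,0.005,0.002])); s['ee_rot']/=np.linalg.norm(s['ee_rot'])
for uv in [(309,236),(310,247),(310,280),(318,404),(318,424)]: print(uv,onz('wrist',uv,56,s).round(1))
print([ (z,onz('wrist',(345,404),z,s).round(1)) for z in (0,20,30)])
s1=dict(position=np.array([464,55.7,231.1]),ee_rot=np.array([0.731,-0.683,0,0]))
for uv in [(286,120),(287,26),(371,26),(371,125),(287,150),(371,155)]: print(uv,onz('wrist',uv,56,s1).round(1))
"
```

```text
(309, 236) [418.5  84.1  56. ]
(310, 247) [419.4  76.1  56. ]
(310, 280) [420.1  51.   56. ]
(318, 404) [429.8 -68.4  56. ]
(318, 424) [430.6 -94.2  56. ]
[(0, array([ 460.7, -119.5,    0. ])), (20, array([ 458.1, -101.1,   20. ])), (30, array([456.8, -91.9,  30. ]))]
(286, 120) [499.4 -28.   56. ]
(287, 26) [ 504.1 -110.6   56. ]
(371, 26) [ 433.8 -116.    56. ]
(371, 125) [427.6 -28.9  56. ]
(287, 150) [497.1  -2.4  56. ]
(371, 155) [425.4  -3.2  56. ]
```

The bar tip is about 194 mm before the face, which matches the 195 mm expected at the stop, so the near support is out (it started about 10 mm out). Now the far one.

Request:
drive_tool(targets=[[1,-5,0,0,0],[0,-5,0,0,0],[0,-5,0,0,0],[0,-5,0,-40,0],[0,-5,0,-80,0],[0,-45,35,-90,0],[0,-85,71,-90,0],[0,-85,71,-90,0],[0,-85,71,-90,0]])

```text
clock: 9.25
position: [494.2, -13.9, 112.7]
ee_rot: [0.679, 0.734, 0.0, 0.0]
contact_force: [-0.9, 0.2, -0.2]
gripper_width: 42.5
grasp_force: 0.0
```

```bash
python3 -c "
from h import *
s=arm.read_state(); im=arm.get_image('wrist'); cv2.imwrite('pics/w3.png',im)
for st,c,p in segs(im,(7,180,150),(20,255,255)): print(st,c.round(1),world('wrist',p,56,s))
plan([497,-12,25],94.4)
"
```

```text
[ 183  104   25   47 1108] [195.3 127. ] (array([419. ,  63.2]), array([418.9,  63.1]), array([14.2, 25.7]), np.float64(-85.7))
[211 104  11  45 435] [216. 126.] (array([431.1,  63.8]), array([431.1,  63.9]), array([ 5.7, 24.3]), np.float64(-85.4))Traceback (most recent call last):
  File "<string>", line 4, in <module>
    for st,c,p in segs(im,(7,180,150),(20,255,255)): print(st,c.round(1),world('wrist',p,56,s))
                                                                         ~~~~~^^^^^^^^^^^^^^^^
  File "h.py", line 36, in world
    w=np.array([onz(name,p,z,st)[:2] for p in pts]); rc=cv2.minAreaRect(w.astype(np.float32)); mu=w.mean(0)
                ~~~^^^^^^^^^^^^^
  File "h.py", line 16, in onz
    o,d=ray(name,uv,st); return o+d*(z-o[2])/d[2]
        ~~~^^^^^^^^^^^^
  File "h.py", line 7, in ray
    p=arm.camera_params(name); f,cx,cy=K(p); u,v=uv
ValueError: time passes only in moves, steps and waits
```

```bash
sed -i 's/^def K(p)/import functools\n@functools.lru_cache(None)\ndef cp(n): return arm.camera_params(n)\ndef K(p)/; s/p=arm.camera_params(name)/p=cp(name)/' h.py; python3 -c "
from h import *
s=arm.read_state(); im=cv2.imread('pics/w3.png')
for st,c,p in segs(im,(7,180,150),(20,255,255)):
  if len(p)<5000: print(st,c.round(1),world('wrist',p,56,s))
plan([497,-12,25],94.4)
"
```

```text
[ 183  104   25   47 1108] [195.3 127. ] (array([417.8,  63.5]), array([417.7,  63.5]), array([14.1, 25.6]), np.float64(-85.6))
[211 104  11  45 435] [216. 126.] (array([429.9,  64.2]), array([429.9,  64.3]), array([ 5.7, 24.3]), np.float64(-85.3))
[ 442  109   77   86 2854] [479.1 151.3] (array([576.6,  63.6]), array([577.8,  63.4]), array([48.7, 48.3]), np.float64(-95.3))
[ 314  249   25   41 1023] [326. 269.] (array([495.6, -13.2]), array([495.7, -13.4]), array([14.1, 25. ]), np.float64(-85.1))
[354 393  26   6 151] [366.2 395.6] (array([ 531.9, -107.2]), array([ 532.1, -107.1]), array([18.3,  4.9]), np.float64(0.6))
pos [493.1 -13.4 112.3] hd 94.5 t 9.3
shift [ 1.1  4.1 87.3] roll 0.1
```

Bar centre is at (496,-13). I'll grip it and pull with rows that stop near full travel.

Request:
drive_tool(targets=[[0,2,3,45,0],[0,2,3,75,0],[0,2,3,87,0],[0,2,3,87,0],[1,2,3,87,0],[1,2,3,87,0],[1,2,3,87,0],[1,2,3,87,0],[1,2,3,87,0]])

```text
clock: 10.2
position: [497.0, -10.8, 26.5]
ee_rot: [0.679, 0.734, 0.001, 0.0]
contact_force: [-2.0, 2.5, 8.1]
gripper_width: 17.3
grasp_force: 59.9
```

Request:
drive_tool(targets=[[1,10,0,0,0],[1,20,0,0,0],[1,30,0,0,0],[1,40,0,0,0],[1,50,0,0,0],[1,60,0,0,0],[1,68,0,0,0],[1,73,0,0,0],[1,77,0,0,0],[1,80,0,0,0],[1,82,0,0,0]])

```text
clock: 11.3
position: [491.0, 70.2, 26.5]
ee_rot: [0.679, 0.734, 0.001, 0.001]
contact_force: [0.1, -3.6, 5.4]
gripper_width: 17.0
grasp_force: 59.7
```

Request:
drive_tool(targets=[[1,3,0,0,0],[1,6,0,0,0],[1,9,0,0,0],[1,11,0,0,0],[1,12,0,0,0]])

```text
clock: 11.8
position: [490.3, 74.2, 26.4]
ee_rot: [0.679, 0.735, -0.004, 0.003]
contact_force: [18.4, -48.5, 3.4]
gripper_width: 17.2
grasp_force: 59.5
```

Request:
drive_tool(targets=[[1,-7,0,0,0],[0,-7,0,0,0],[0,-7,0,0,0],[0,-7,0,-40,0],[0,-7,0,-90,0],[1,-7,-13,-140,0],[1,-7,-25,-190,0],[1,-7,-25,-240,0],[1,-7,-25,-290,0],[1,-7,-25,-330,0],[1,-7,-25,-330,0],[1,-7,-25,-330,0]])

```text
clock: 13.0
position: [464.7, 74.5, 355.9]
ee_rot: [0.678, 0.735, 0.001, 0.0]
contact_force: [-0.1, -0.1, -0.9]
gripper_width: -0.0
grasp_force: 0.0
```

```bash
python3 -c "
from h import *
s=arm.read_state(); im=arm.get_image('wrist'); cv2.imwrite('pics/w4.png',im); t=arm.get_image('top'); cv2.imwrite('pics/t4.png',t)
for st,c,p in segs(im,(7,180,150),(20,255,255)):
  if len(p)<5000: print(st,c.round(1),world('wrist',p,56,s))
print('rod proj',[proj('wrist',[x,-122.5,297],s).round(0) for x in (416,466,516)])
plan([466,-158,345],94.4)
"
```

```text
[398 183  41  44 779] [417.7 204.5] (array([586.2,  71.1]), array([586.5,  70.7]), array([53.6, 53.2]), np.float64(-84.0))
[277 189  12  22 254] [282.5 199.3] (array([419. ,  63.4]), array([419. ,  63.1]), array([13.5, 26.2]), np.float64(-88.3))
[336 189  13  21 268] [342.  199.2] (array([491. ,  69.1]), array([491.1,  69.3]), array([14.7, 24.9]), np.float64(-83.2))
rod proj [array([247., 471.]), array([304., 476.]), array([362., 478.])]
pos [464.   73.9 353.8] hd 94.6 t 13.1
shift [-231.3  -16.5    9. ] roll 0.2
```

View pics/w4.png

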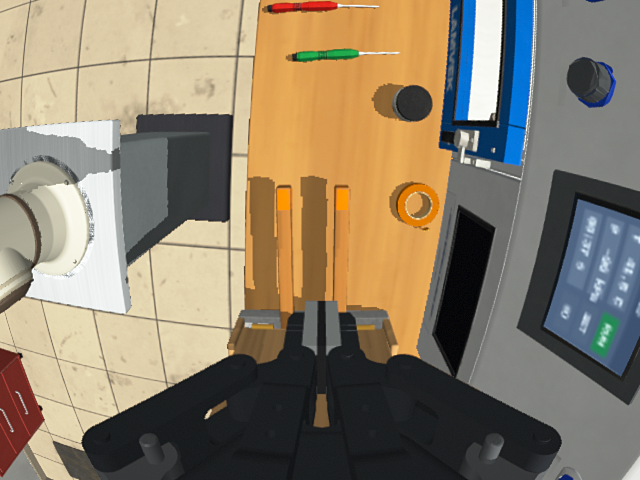

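Both bars are out, at (282,199) and (342,199): 72.2 mm apart with a 4.5° yaw. The hinge middle therefore works out at about (469,-115) and the rod at about (470,-122,297). I'll go over the rod and down behind it.

Request:
drive_tool(targets=[[1,-50,-4,-10,0],[1,-100,-8,-10,0],[1,-150,-12,-10,0],[1,-200,-14,-10,0],[1,-235,-14,-10,0],[1,-235,-14,-10,0],[1,-235,-14,-10,0],[1,-235,-14,30,0],[1,-235,-14,60,0],[1,-235,-14,78,0],[1,-235,-14,78,0]])

```text
clock: 14.2
position: [465.7, -133.6, 273.2]
ee_rot: [0.69, 0.723, -0.013, 0.011]
contact_force: [0.3, -0.5, -0.1]
gripper_width: -0.1
grasp_force: 0.0
```

```bash
python3 -c "
from h import *
s=arm.read_state(); print(s['joints'].round(3)); plan([472,-158,275],94.4)
cv2.imwrite('pics/s5.png',cv2.resize(arm.get_image('scene')[120:400,300:560],None,fx=2.1,fy=2.1))
"
```

```text
[ 0.079  0.109 -0.271  0.036 -1.196  3.096]
pos [ 465.7 -133.6  273.2] hd 92.7 t 14.2
shift [-24.7   5.2  -1. ] roll -1.7
```

View pics/s5.png

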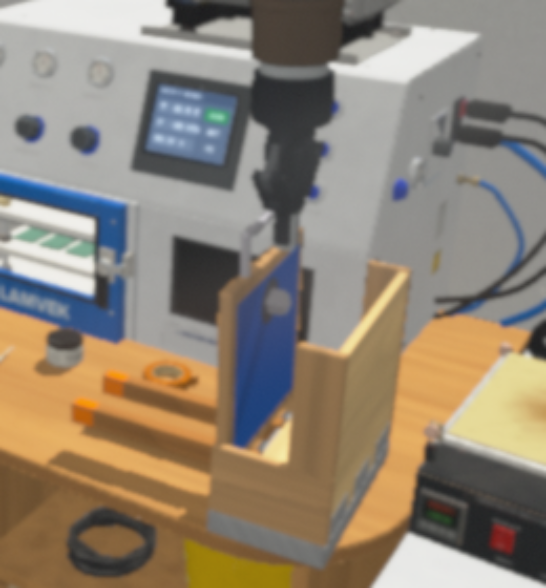

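The picture shows the fingers at (285,220) behind the rod (255,235), with the leaf still upright. J6 is near its limit, but pushing forward relieves it, so I'll push.

Request:
drive_tool(targets=[[1,20,0,0,0],[1,35,0,0,0],[1,50,0,0,0],[1,65,0,0,0],[1,80,0,0,0],[1,95,0,0,0],[1,110,0,0,0],[1,125,0,0,0]])

```text
clock: 15.05
position: [462.4, -9.1, 273.6]
ee_rot: [0.691, 0.723, -0.01, 0.014]
contact_force: [1.7, 0.4, -0.7]
gripper_width: 0.1
grasp_force: 0.1
```

```bash
python3 -c "
from h import *
s=arm.read_state(); print(s['joints'].round(3),s['contact_force']); plan([472,-158,275],94.4)
cv2.imwrite('pics/s6.png',arm.get_image('scene')[120:400,300:560])
"
```

```text
[ 0.357  0.069 -0.317  0.037 -1.191  2.817] [ 1.66726791  0.3730783  -0.71410635]
pos [462.4  -9.1 273.6] hd 92.6 t 15.05
shift [-149.1    2.7    3.8] roll -1.8
```

View pics/s6.png

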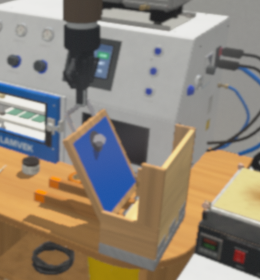

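The leaf is past 30° and sinking by itself. I'll go up and over to the T-handle while turning to heading -31°.

Request:
drive_tool(targets=[[1,0,0,-50,0],[1,0,0,-80,10],[0,50,4,-80,20],[0,100,8,-60,30],[0,150,12,-40,40],[0,200,16,-20,48],[0,250,20,0,56],[0,300,23,20,64],[0,350,26,35,72],[0,400,30,40,80],[0,450,34,40,88],[0,478,35,40,96]])

```text
clock: 16.3
position: [475.3, 454.5, 217.4]
ee_rot: [1.0, 0.004, 0.002, 0.017]
contact_force: [0.8, 0.3, 1.1]
gripper_width: 42.6
grasp_force: 0.0
```

Request:
drive_tool(targets=[[0,0,0,0,9],[0,0,0,0,18],[0,0,0,0,27],[0,0,0,0,27],[0,0,0,0,27],[0,0,0,0,27]])

```text
clock: 16.9
position: [475.5, 451.9, 217.1]
ee_rot: [0.974, -0.226, 0.006, 0.016]
contact_force: [-0.2, 0.5, -0.3]
gripper_width: 42.8
grasp_force: 0.0
```

```bash
python3 -c "
from h import *
s=arm.read_state(); print(R.from_quat(s['ee_rot']).as_matrix()[:,2].round(3)); 
im=arm.get_image('wrist'); cv2.imwrite('pics/w7.png',im); t=arm.get_image('top'); cv2.imwrite('pics/t7.png',t)
for st,c,p in segs(im,(0,150,100),(6,255,255),60): print(st,c.round(1),world('wrist',p,54,s))
for st,c,p in segs(t,(0,150,90),(7,255,255),60): print('top',st,c.round(1),world('top',p,54,s))
plan([476,472,100],-31)
cv2.imwrite('pics/c7.png',np.vstack([cv2.resize(im,(560,420)),cv2.resize(t[190:330,150:540],(560,180))]))
"
```

```text
[ 0.004 -0.034 -0.999]
[434 167  28  46 559] [447.4 188.6] (array([454.7, 333.1]), array([453.1, 333. ]), array([46.4, 11.6]), np.float64(-173.6))
[ 286  194   19   75 1120] [294.6 230.8] (array([479.3, 469.6]), array([478.6, 470.1]), array([13.3, 66.4]), np.float64(149.0))
[457 215  18  24 272] [466.  226.6] (array([414.6, 329. ]), array([414.2, 329. ]), array([24.6, 11.6]), np.float64(-171.5))
top [445  58  15  10 106] [452.   62.4] (array([1078.1, -191.3]), array([1077.6, -191.6]), array([28.4, 39.7]), np.float64(104.2))
top [189 266  13  15 101] [194.5 272.6] (array([467.5, 476.5]), array([468.1, 476.8]), array([15.7, 43.5]), np.float64(148.8))
top [257 279   5  32 116] [258.8 294.5] (array([416.4, 313.1]), array([416.5, 313.2]), array([77.6,  8.8]), np.float64(-174.3))
pos [475.5 451.7 216.9] hd -26.1 t 17.0
shift [-10.7 -21.9 116.1] roll 4.9
```

View pics/c7.png

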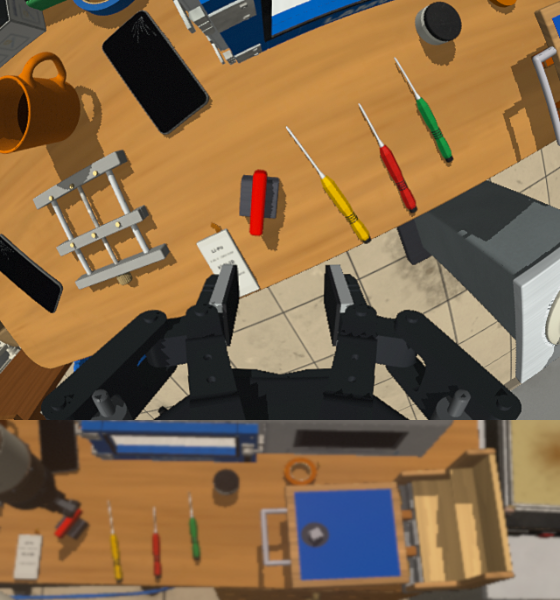

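The leaf is down. The T-handle bar is at wrist (295,231), which gives (479,470) with axis 149°. In the top crop the leaf lies level with the spindle at (315,535). I'll approach the T-handle.

```bash
python3 -c "
from h import *
plan([479,470,34],-31)"
```

```text
pos [475.5 451.7 216.9] hd -26.1 t 17.0
shift [ -8.4 -23.3 182.1] roll 4.9
```

Request:
drive_tool(targets=[[0,-8,-23,40,5],[0,-8,-23,80,5],[0,-8,-23,120,5],[0,-8,-23,150,5],[0,-8,-23,170,5],[0,-8,-23,180,5],[0,-8,-23,180,5],[0,-8,-23,180,5]])

```text
clock: 17.8
position: [479.7, 470.2, 36.9]
ee_rot: [0.963, -0.269, 0.007, 0.015]
contact_force: [1.2, -0.4, 0.2]
gripper_width: 42.9
grasp_force: 0.0
```

```bash
python3 -c "
from h import *
s=arm.read_state(); im=arm.get_image('wrist')
for st,c,p in segs(im,(0,150,100),(6,255,255),300): print(st,c.round(1),world('wrist',p,54,s))
plan([479,470,34],-31); print(s['contact_force'])"
```

```text
[ 555  174   39   70 1339] [574.3 208.6] (array([470.6, 350.2]), array([470. , 350.1]), array([37.6, 10.4]), np.float64(-172.5))
[585 253  23  35 552] [596.6 270.7] (array([434.9, 346.5]), array([434.8, 346.5]), array([22.7, 10.3]), np.float64(-166.8))
[ 305  254   35  149 4804] [321.9 326.5] (array([483.5, 467.3]), array([480.4, 469.1]), array([13.2, 69.5]), np.float64(149.1))
pos [479.9 470.5  37.4] hd -31.2 t 17.85
shift [-0.6  0.8  3.4] roll -0.2
[ 1.21126251 -0.43662827  0.18410799]
```

Centred at (480.4,469). Close and lift.

Request:
drive_tool(targets=[[0,1,0,3,0],[1,1,0,3,0],[1,1,0,3,0],[1,1,0,3,0],[1,1,0,3,0],[1,1,0,-30,0],[1,1,0,-80,0],[1,1,0,-130,0],[1,1,0,-170,0]])

```text
clock: 18.75
position: [479.5, 475.1, 208.4]
ee_rot: [0.963, -0.269, 0.007, 0.015]
contact_force: [1.4, -0.5, -0.4]
gripper_width: 13.1
grasp_force: 59.6
```

Run:
```python
from h import *
im=arm.get_image('top'); cv2.imwrite('pics/t8.png',im)
# spindle: grey blob in blue mat
hsv=cv2.cvtColor(im,cv2.COLOR_BGR2HSV)
m=cv2.inRange(hsv,(100,120,60),(125,255,255))[200:330,300:480]
n,l,s,c=cv2.connectedComponentsWithStats(m); i=1+np.argmax(s[1:,4]); print(s[i])
mm=(l==i).astype(np.uint8); cn=cv2.findContours(mm,cv2.RETR_CCOMP,cv2.CHAIN_APPROX_NONE)
pts=np.argwhere(l==i)[:,::-1]+[300,200]; print("mat",world('top',pts,70.5))
for k,h in zip(cn[0],cn[1][0]):
    if h[3]>=0 and cv2.contourArea(k)>10:
        p=k[:,0]+[300,200]; print("hole",p.mean(0),cv2.contourArea(k),world('top',p,80))
plan([454,40,160],None); st=arm.read_state(); print(st['gripper_width'],st['grasp_force'],st['contact_force'])
```

```text
[  55   45   73   69 4195]
mat (array([459.9, -14.6]), array([461.1, -10.8]), array([166.1, 166.2]), np.float64(-176.1))
hole [368.1754386  279.26315789] 314.5 (array([456.1,  44.9]), array([456.7,  45.3]), array([49.6, 49. ]), np.float64(-153.7))
pos [482.  477.6 216.6] hd -31.1 t 18.8
shift [200.9 388.2  66.6] roll None
12.736073038859832 59.72354292869568 [1.19333646 1.8441621  6.40946936]
```

```bash
python3 -c "
from h import *
plan([397,76,205],-31)"
```

```text
pos [482.  477.6 216.6] hd -31.1 t 18.8
shift [134.6 387.4  20. ] roll -0.1
```

Request:
drive_tool(targets=[[1,15,40,0,0],[1,31,90,0,0],[1,48,138,5,0],[1,65,186,10,0],[1,82,234,10,0],[1,98,282,10,0],[1,115,330,10,0],[1,128,368,10,0],[1,134,387,10,0],[1,134,387,10,0],[1,134,387,10,0]])

```text
clock: 19.9
position: [393.3, 74.3, 209.2]
ee_rot: [0.963, -0.27, 0.006, 0.016]
contact_force: [0.9, 0.6, -1.3]
gripper_width: 12.9
grasp_force: 59.7
```

Run:
```python
from h import *
arm.get_image('scene'); s=arm.read_state(); im=arm.get_image('wrist'); cv2.imwrite('pics/w9.png',im)
print(s['position'],heading(s)); u=proj('wrist',[457,40,85],s); print(u)
x,y=[int(v) for v in u]; y0=max(0,y-60);x0=max(0,x-60); print(x0,y0); cv2.imwrite('pics/c9.png',cv2.resize(im[y0:y0+120,x0:x0+120],(600,600),interpolation=cv2.INTER_CUBIC))
```

```text
[393.50635195  74.84635307 209.17738003] -31.216808988567433
[311.07029056 142.14114185]
251 82
```

View pics/c9.png

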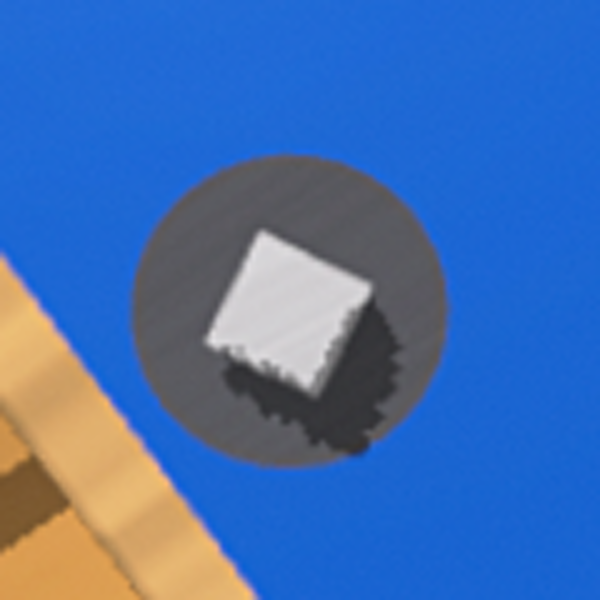

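The crop shows the square spindle with corners at (262,230), (373,288), (318,397) and (207,345) on a dark disc centred at (290,311).

Run:
```python
from h import *
s=arm.read_state()
c=np.array([(262,230),(373,288),(318,397),(207,345)])/5-.4+[251,82]
for z in (84.5,90.5):
    w=np.array([onz('wrist',p,z,s)[:2] for p in c]); e=np.roll(w,-1,0)-w
    print(z,w.mean(0).round(1),np.linalg.norm(e,axis=1).round(1),(np.degrees(np.arctan2(e[:,1],e[:,0]))%90).round(1))
print("disc",onz('wrist',np.array([290,311])/5-.4+[251,82],70.5,s).round(1), [np.linalg.norm(onz('wrist',np.array([a,311])/5-.4+[251,82],70.5,s)-onz('wrist',np.array([290,311])/5-.4+[251,82],70.5,s)).round(1) for a in(133,448)])
im=cv2.imread('pics/w9.png')
for st,c,p in segs(im,(0,150,100),(6,255,255),300): print(st,c.round(1),world('wrist',p,s['position'][2]+19,s))
cv2.imwrite('pics/d9.png',im[180:480,150:500])
```

```text
84.5 [456.5  42.8] [17.9 17.7 17.7 18.4] [30.7 32.2 32.9 33.1]
90.5 [456.7  42.6] [17.5 17.3 17.3 18. ] [30.7 32.2 32.9 33.1]
disc [456.7  42.7  70.5] [np.float64(23.7), np.float64(23.8)]
[ 303  259   37  151 4840] [320.8 331.9] (array([396.3,  73.4]), array([393. ,  75.6]), array([13.5, 70.8]), np.float64(148.9))
[ 96 278  52  58 653] [120.3 306.1] (array([448.6, 138.6]), array([448.2, 138.5]), array([30.6,  5.8]), np.float64(-174.3))
```

```bash
python3 -c "
from h import *
plan([458.8,44.5,140],32.2)"
```

```text
pos [393.6  75.2 209.1] hd -31.2 t 20.0
shift [70.2 -9.5 70.4] roll -63.4
```

Request:
drive_tool(targets=[[1,20,-3,0,-8],[1,40,-5,0,-16],[1,60,-8,20,-24],[1,70,-9.5,40,-32],[1,70,-9.5,60,-40],[1,70,-9.5,70,-48],[1,70,-9.5,70,-56],[1,70,-9.5,70,-63.4],[1,70,-9.5,70,-63.4],[1,70,-9.5,70,-63.4],[1,70,-9.5,70,-63.4]])

```text
clock: 21.1
position: [458.5, 44.3, 140.4]
ee_rot: [0.961, 0.276, -0.003, 0.017]
contact_force: [-0.1, 0.1, -0.2]
gripper_width: 12.4
grasp_force: 59.5
```

Run:
```python
from h import *
plan([458.8,44.5,120],32.2)
s=arm.read_state(); im=arm.get_image('wrist'); cv2.imwrite('pics/w10.png',im); print(s['contact_force'],s['gripper_width'])
for st,c,p in segs(im,(0,150,100),(6,255,255),800): print(st,c.round(1),world('wrist',p,s['position'][2]+20,s))
print(proj('wrist',[456.7,42.7,90.5],s))
cv2.imwrite('pics/c10.png',im[100:480,120:520])
```

```text
pos [458.5  44.3 140.4] hd 32.1 t 21.1
shift [ 0.7 -0.7 20.4] roll -0.1
[-0.07738856  0.09069748 -0.1713503 ] 12.372616326552171
[ 303  260   37  150 4860] [320.8 331.9] (array([461.6,  46.6]), array([457.8,  44.2]), array([71.6, 13.5]), np.float64(-147.8))
[318.17990448 276.24154567]
```

View pics/c10.png

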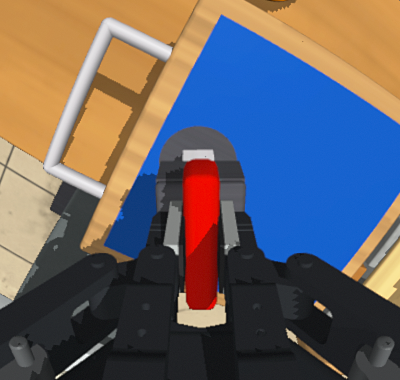

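The bar is centred at (202,230), and the spindle's white top edge shows just above the socket at (199,155), which means about 1 mm off in tool y. I'll compute the spindle in the tool frame.

Run:
```python
from h import *
s=arm.read_state(); print(totool([456.7,42.7,90.5],s).round(1)); im=cv2.imread('pics/w10.png')
hsv=cv2.cvtColor(im,cv2.COLOR_BGR2HSV)[245:264,295:345]
m=(hsv[...,2]>185)&(hsv[...,1]<40); q=np.argwhere(m)[:,::-1]+[295,245]; print(q.min(0),q.max(0))
for uv in [(q[:,0].min(),q[:,1].min()),(q[:,0].max(),q[:,1].min())]: print(totool(onz('wrist',uv,90.5,s),s).round(1),totool(onz('wrist',uv,84.5,s),s).round(1))
```

```text
[-1.5 -1.2 50. ]
[303 250] [333 260]
[14.2 -9.4 49.5] [12.1 -9.7 55.5]
[14.  7. 50.] [11.9  7.2 56. ]
```

Request:
drive_tool(targets=[[1,0.8,-1.2,6,0],[1,0.8,-1.2,12,0],[1,0.8,-1.2,16,0],[1,0.8,-1.2,20,0],[1,0.8,-1.2,23,0],[1,0.8,-1.2,25,0],[1,0.8,-1.2,25,0]])

```text
clock: 21.85
position: [460.1, 45.2, 115.9]
ee_rot: [0.961, 0.277, -0.001, 0.017]
contact_force: [5.8, 1.7, -1.2]
gripper_width: 13.1
grasp_force: 59.4
```

Engaged with light side force. I'll ease 1 mm and go on down.

Request:
drive_tool(targets=[[1,1,0.3,3,0],[1,1,0.3,6,0],[1,1,0.3,8,0],[1,1,0.3,10,0],[1,1,0.3,11,0],[1,1,0.3,11,0]])

```text
clock: 22.45
position: [460.4, 44.7, 104.7]
ee_rot: [0.961, 0.277, -0.002, 0.017]
contact_force: [4.5, 2.9, 1.0]
gripper_width: 12.3
grasp_force: 59.8
```

Request:
drive_tool(targets=[[1,0,0,1,0],[1,0,0,2,0],[1,0,0,3,0],[1,0,0,3,0]])

```text
clock: 22.85
position: [460.7, 44.5, 103.6]
ee_rot: [0.961, 0.278, -0.002, 0.017]
contact_force: [0.1, 3.2, 15.0]
gripper_width: 12.8
grasp_force: 62.1
```

Seated on the leaf (15 N up, TCP 103.6). Release and lift away toward the drivers.

Request:
drive_tool(targets=[[1,0,0,-2,0],[0,0,0,-2,0],[0,0,0,-2,0],[0,0,0,-2,0],[0,0,0,-25,0],[0,0,0,-60,0],[0,0,0,-90,0],[0,-50,0,-100,0],[0,-50,0,-100,0],[0,-50,0,-100,0]])

```text
clock: 23.85
position: [415.3, 20.2, 202.1]
ee_rot: [0.961, 0.277, -0.004, 0.017]
contact_force: [1.1, 0.1, 0.5]
gripper_width: 43.0
grasp_force: 0.0
```

Run:
```python
from h import *
arm.get_image('scene'); s=arm.read_state(); im=arm.get_image('wrist'); cv2.imwrite('pics/w11.png',im)
for st,c,p in segs(im,(0,150,100),(6,255,255),500): print(st,c.round(1),world('wrist',p,124.5,s))
for st,c,p in segs(cv2.imread('pics/w11.png'),(0,150,100),(6,255,255),500): print(st,world('wrist',p,129.5,s))
plan([438,215,200],6)
cv2.imwrite('pics/c11.png',im[0:480,120:540])
```

```text
[ 312  130   24  104 2235] [323.2 180.6] (array([457.8,  42. ]), array([457. ,  41.4]), array([62.8, 13.4]), np.float64(-147.5))
[ 312  130   24  104 2235] (array([458.4,  42.6]), array([457.6,  42. ]), array([61.3, 13.1]), np.float64(-147.5))
pos [416.5  20.8 201.7] hd 32.1 t 23.95
shift [ 121.5 -152.9   -5.2] roll 26.1
```

View pics/c11.png

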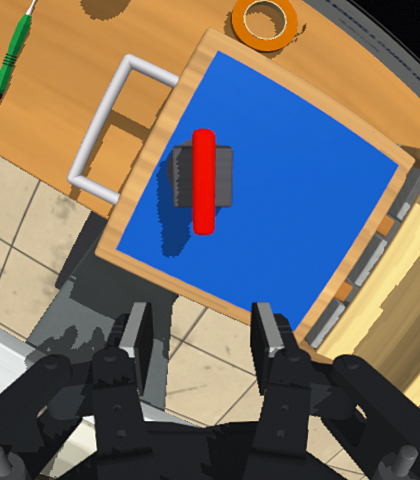

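The T-handle bar sits at (205,180) in the crop, centred on the spindle at (457,41) and upright. Next is the green driver.

```bash
cat >> h.py <<'E'
RNG={'red':((0,150,90),(6,255,255)),'green':((45,110,50),(88,255,255)),'yellow':((21,150,110),(35,255,255))}
def handle(name,cam='wrist',z=8,near=None,rad=60):
    s=arm.read_state(); im=arm.get_image(cam); P=[]
    for st,c,p in segs(im,*RNG[name],15):
        w=np.array([onz(cam,q,z,s)[:2] for q in p])
        if near is None or np.hypot(*(w.mean(0)-near))<rad: P.append(w)
    if not P: print("none"); return
    w=np.vstack(P).astype(np.float32); (c,sz,_)=cv2.minAreaRect(w); v=np.linalg.svd(w-w.mean(0),full_matrices=False)[2][0]; v=v*np.sign(v[0])
    print(name,cam,"centre",np.round(c,1),"size",np.round(sz,1),"axis",np.degrees(np.arctan2(v[1],v[0])).round(1),"n",len(w)); return np.array(c)
E
python3 -c "
from h import *
plan([456,252,170],6)"
```

```text
pos [416.5  20.8 201.7] hd 32.1 t 23.95
shift [ 157.  -175.5   23.5] roll 26.1
```

Request:
drive_tool(targets=[[0,33,-37,0,8],[0,66,-74,0,16],[0,99,-111,5,26],[0,132,-148,15,26],[0,157,-175,23,26],[0,157,-175,23,26],[0,157,-175,23,26],[0,157,-175,23,26]])

```text
clock: 24.75
position: [456.4, 251.2, 170.6]
ee_rot: [0.998, 0.054, 0.0, 0.018]
contact_force: [0.4, -0.9, -0.5]
gripper_width: 42.8
grasp_force: 0.0
```

```bash
python3 -c "
from h import *
for n,q in (('green',(456,252)),('red',(423,319)),('yellow',(425,392))): handle(n,'wrist',8,q); handle(n,'top',8,q)
plan([456,252,3],6)"
```

```text
green wrist centre [458.3 251.5] size [80.4 13.4] axis 8.3 n 1310
green top centre [451.5 252.3] size [58.1  8.6] axis 7.8 n 62
red wrist centre [422.7 317.1] size [85.6 13.6] axis 6.0 n 1159
red top centre [422.9 318.9] size [80.4  9. ] axis 5.7 n 114
yellow wrist centre [416.6 389. ] size [92.9 14.2] axis 10.6 n 1127
none
pos [456.7 251.2 171.8] hd 6.1 t 25.05
shift [ -0.7  -6.7 168.7] roll 0.1
```

Measured handle lengths match the given sizes (80, 85, 92). Grasp green.

Request:
drive_tool(targets=[[0,3.3,-6.5,50,-2.2],[0,3.3,-6.5,95,-2.2],[0,3.3,-6.5,130,-2.2],[0,3.3,-6.5,155,-2.2],[0,3.3,-6.5,167,-2.2],[0,3.3,-6.5,167,-2.2],[1,3.3,-6.5,167,-2.2],[1,3.3,-6.5,167,-2.2],[1,3.3,-6.5,167,-2.2],[1,3.3,-6.5,167,-2.2],[1,3.3,-6.5,167,-2.2]])

```text
clock: 26.15
position: [460.8, 253.8, 6.0]
ee_rot: [0.997, 0.073, 0.002, 0.016]
contact_force: [-0.6, -0.6, 6.6]
gripper_width: 10.2
grasp_force: 59.0
```

Request:
drive_tool(targets=[[1,0,0,-30,0],[1,0,0,-80,0],[1,0,0,-130,0],[1,0,0,-170,0],[1,0,0,-190,0],[1,0,0,-190,0],[1,0,0,-190,0]])

```text
clock: 26.85
position: [458.6, 259.2, 194.0]
ee_rot: [0.997, 0.073, 0.0, 0.017]
contact_force: [0.3, -0.1, -0.2]
gripper_width: 10.2
grasp_force: 58.7
```

```bash
python3 -c "
from h import *
s=arm.read_state();print(s['gripper_width'],s['contact_force']); handle('green','wrist',s['position'][2]+6,s['position'][:2],60)
H=np.array([469.3,-115.2]);u=np.array([-.0785,.997]);v=np.array([.997,.0785])
for d in (28,62,96): print(d,(H+d*u).round(1))
p=H+28*u-20*v; plan([*p,190],4.5)
plan([*p,76],4.5)"
```

```text
10.196137370294094 [ 0.27957854 -0.08870851 -0.23796883]
green wrist centre [458.1 258.9] size [79.9 13.1] axis 8.0 n 4028
28 [467.1 -87.3]
62 [464.4 -53.4]
96 [461.8 -19.5]
pos [458.3 258.8 193. ] hd 8.3 t 26.9
shift [-61.4 342.1  15.4] roll 3.8
pos [458.3 258.8 193. ] hd 8.3 t 26.9
shift [-61.  338.  129.3] roll 3.8
```

Request:
drive_tool(targets=[[1,-8,42,0,2],[1,-16,90,0,4],[1,-25,139,0,4],[1,-34,188,0,4],[1,-43,237,0,4],[1,-52,285,0,4],[1,-58,320,10,4],[1,-61,341,20,4],[1,-61,341,40,4],[1,-61,341,60,4],[1,-61,341,70,4],[1,-61,341,70,4]])

```text
clock: 28.1
position: [446.9, -89.3, 133.8]
ee_rot: [0.999, 0.038, -0.002, 0.018]
contact_force: [-0.4, 0.6, -0.8]
gripper_width: 9.8
grasp_force: 58.7
```

```bash
python3 -c "
from h import *
plan([447.1,-88.9,77.5],4.5)"
```

```text
pos [446.9 -89.3 133.8] hd 4.3 t 28.1
shift [ 0.5 -2.4 56.3] roll -0.2
```

Request:
drive_tool(targets=[[1,0,-2,15,0],[1,0,-2,30,0],[1,0,-2,38,0],[1,0,-2,44,0],[1,0,-2,44,0],[1,0,-2,44,0]])

```text
clock: 28.7
position: [449.1, -88.5, 92.5]
ee_rot: [0.999, 0.038, 0.002, 0.017]
contact_force: [0.1, -0.3, -1.3]
gripper_width: 10.1
grasp_force: 58.7
```

Request:
drive_tool(targets=[[1,0,0,5,0],[1,0,0,9,0],[1,0,0,12,0],[1,0,0,14,0],[1,0,0,15.5,0],[1,0,0,15.5,0]])

```text
clock: 29.3
position: [448.7, -89.1, 76.5]
ee_rot: [0.999, 0.038, 0.001, 0.017]
contact_force: [-0.3, -0.4, -0.1]
gripper_width: 10.4
grasp_force: 58.8
```

Request:
drive_tool(targets=[[1,0,0,1,0],[1,0,0,2,0],[1,0,0,2,0]])

```text
clock: 29.6
position: [448.9, -89.2, 76.3]
ee_rot: [0.999, 0.038, 0.001, 0.018]
contact_force: [-5.2, 2.5, 14.0]
gripper_width: 10.3
grasp_force: 61.0
```

Touching. Release, lift and go to red.

Request:
drive_tool(targets=[[0.3,0,0,-2,0],[0.3,0,0,-2,0],[0.3,0,0,-2,0],[0.3,0,0,-30,0],[0.3,0,0,-70,0],[0,0,0,-115,0],[0,0,-50,-120,0],[0,0,-100,-120,0],[0,0,-150,-120,0],[0,0,-200,-120,0],[0,0,-250,-120,0],[0,0,-300,-120,0]])

```text
clock: 30.8
position: [424.8, 215.6, 183.8]
ee_rot: [0.999, 0.038, 0.001, 0.017]
contact_force: [1.4, -0.3, 0.0]
gripper_width: 42.5
grasp_force: 0.0
```

```bash
python3 -c "
from h import *
handle('green','top',76,(447,-89),60); plan([425,317,130],6)"
```

```text
green top centre [447.1 -87.8] size [76.8 10.2] axis 3.9 n 114
pos [426.  221.8 183.7] hd 4.7 t 30.85
shift [  6.5 -96.7  50.7] roll -1.3
```

Green lies in its slot (447,-88). On to red.

Request:
drive_tool(targets=[[0,3,-50,10,-1.3],[0,6.5,-94,30,-1.3],[0,6.5,-94,45,-1.3],[0,6.5,-94,45,-1.3],[0,6.5,-94,45,-1.3],[0,6.5,-94,45,-1.3]])

```text
clock: 31.45
position: [425.4, 305.9, 136.7]
ee_rot: [0.999, 0.049, 0.001, 0.017]
contact_force: [-0.1, 0.6, -0.1]
gripper_width: 42.6
grasp_force: 0.0
```

```bash
python3 -c "
from h import *
c=handle('red','wrist',8,(423,318)); plan([c[0]+2,c[1],5],6)"
```

```text
red wrist centre [422.6 317.4] size [85.1 13.9] axis 5.9 n 1624
pos [425.5 305.9 136.9] hd 5.6 t 31.5
shift [ 1.000e-01 -1.600e+01  1.314e+02] roll -0.4
```

Request:
drive_tool(targets=[[0,0,-16,45,-0.4],[0,0,-16,85,-0.4],[0,0,-16,115,-0.4],[0,0,-16,130,-0.4],[0,0,-16,130,-0.4],[1,0,-16,130,-0.4],[1,0,-16,130,-0.4],[1,0,-16,130,-0.4],[1,0,-16,130,-0.4],[1,0,-16,130,-0.4]])

```text
clock: 32.5
position: [424.7, 318.5, 6.9]
ee_rot: [0.998, 0.053, 0.002, 0.016]
contact_force: [-0.6, -0.9, 7.0]
gripper_width: 9.7
grasp_force: 52.9
```

Request:
drive_tool(targets=[[1,0,0,-30,0],[1,0,0,-80,0],[1,0,0,-130,0],[1,0,0,-170,0],[1,0,0,-190,0],[1,0,0,-190,0],[1,0,0,-190,0]])

```text
clock: 33.2
position: [422.6, 324.0, 195.0]
ee_rot: [0.998, 0.053, 0.001, 0.017]
contact_force: [-0.8, -0.3, -0.4]
gripper_width: 9.4
grasp_force: 51.0
```

```bash
python3 -c "
from h import *
s=arm.read_state();print(s['gripper_width'],s['contact_force']); handle('red','wrist',s['position'][2]+6,s['position'][:2],60)
plan([444,-55,135],4.5)"
```

```text
9.422046262580075 [-0.7825194  -0.32722173 -0.43424998]
red wrist centre [423.4 323.8] size [83.7 13.1] axis 5.1 n 3975
pos [422.4 323.5 194. ] hd 6.0 t 33.25
shift [-18.2 376.3  72.7] roll 1.5
```

Request:
drive_tool(targets=[[1,-2,45,0,1.5],[1,-5,94,0,1.5],[1,-7,143,0,1.5],[1,-9,192,0,1.5],[1,-12,241,0,1.5],[1,-14,290,0,1.5],[1,-16,335,10,1.5],[1,-18,370,20,1.5],[1,-18,375,40,1.5],[1,-18,375,60,1.5],[1,-18,375,70,1.5],[1,-18,375,70,1.5]])

```text
clock: 34.45
position: [443.4, -53.1, 136.1]
ee_rot: [0.999, 0.04, -0.002, 0.018]
contact_force: [0.8, -0.6, 0.5]
gripper_width: 9.5
grasp_force: 51.0
```

Request:
drive_tool(targets=[[1,0,0,15,0],[1,0,0,28,0],[1,0,0,34,0],[1,0,0,34,0],[1,0,0,34,0]])

```text
clock: 34.95
position: [445.8, -53.6, 105.0]
ee_rot: [0.999, 0.04, 0.002, 0.017]
contact_force: [-0.6, -0.9, 0.2]
gripper_width: 9.7
grasp_force: 51.0
```

```bash
python3 -c "
from h import *
plan([444,-55,77],4.5)"
```

```text
pos [445.8 -53.6 105. ] hd 4.6 t 34.95
shift [-2.   0.2 28. ] roll 0.1
```

Request:
drive_tool(targets=[[1,-1,0,10,0],[1,-1,0,18,0],[1,-1,0,23,0],[1,-1,0,26,0],[1,-1,0,27.5,0],[1,-1,0,28.5,0],[1,-1,0,29.5,0],[1,-1,0,29.5,0]])

```text
clock: 35.75
position: [444.1, -55.1, 77.1]
ee_rot: [0.999, 0.04, 0.001, 0.018]
contact_force: [-8.0, 3.9, 21.2]
gripper_width: 9.8
grasp_force: 58.3
```

Touching. Release, lift and head for yellow.

Request:
drive_tool(targets=[[0.3,0,0,-2,0],[0.3,0,0,-2,0],[0.3,0,0,-2,0],[0.3,0,0,-30,0],[0.3,0,0,-70,0],[0,0,0,-115,0],[0,0,-50,-120,0],[0,0,-100,-120,0],[0,0,-150,-120,0],[0,0,-200,-120,0],[0,0,-250,-120,0],[0,0,-300,-120,0]])

```text
clock: 36.95
position: [419.4, 249.7, 184.0]
ee_rot: [0.999, 0.04, 0.001, 0.018]
contact_force: [1.0, 0.7, -0.2]
gripper_width: 42.6
grasp_force: 0.0
```

```bash
python3 -c "
from h import *
handle('red','top',76,(444,-55),60);handle('green','top',76,(447,-89),40); handle('yellow','wrist',8,(417,389),80);plan([419,389,130],10.5)"
```

```text
red top centre [433.9 -54.9] size [56.9  6.2] axis 4.9 n 33
green top centre [447.1 -87.8] size [76.8 10.2] axis 3.9 n 114
yellow wrist centre [416.7 389.1] size [92.3 14.2] axis 10.6 n 1167
pos [419.7 250.3 183.4] hd 4.8 t 37.1
shift [  10.9 -140.1   48.4] roll -5.7
```

Request:
drive_tool(targets=[[0,3,-45,10,-5.7],[0,7,-90,30,-5.7],[0,11,-132,45,-5.7],[0,11,-134,45,-5.7],[0,11,-134,45,-5.7],[0,11,-134,45,-5.7]])

```text
clock: 37.7
position: [420.7, 379.2, 134.8]
ee_rot: [0.996, 0.089, 0.0, 0.018]
contact_force: [0.2, 0.1, -0.0]
gripper_width: 42.6
grasp_force: 0.0
```

```bash
python3 -c "
from h import *
c=handle('yellow','wrist',8,(417,389)); plan([c[0]+4,c[1]+.7,5],10.6)"
```

```text
yellow wrist centre [416.2 390.1] size [92.  14.2] axis 10.6 n 1841
pos [420.8 379.2 135.2] hd 10.2 t 37.75
shift [  1.8 -16.1 129.7] roll -0.4
```

Request:
drive_tool(targets=[[0,2,-16,45,-0.4],[0,2,-16,85,-0.4],[0,2,-16,115,-0.4],[0,2,-16,129,-0.4],[0,2,-16,129,-0.4],[1,2,-16,129,-0.4],[1,2,-16,129,-0.4],[1,2,-16,129,-0.4],[1,2,-16,129,-0.4],[1,2,-16,129,-0.4]])

```text
clock: 38.75
position: [420.9, 392.9, 7.1]
ee_rot: [0.996, 0.093, 0.001, 0.017]
contact_force: [0.5, -2.2, 7.0]
gripper_width: 9.3
grasp_force: 52.9
```

Request:
drive_tool(targets=[[1,0,0,-30,0],[1,0,0,-80,0],[1,0,0,-130,0],[1,0,0,-170,0],[1,0,0,-190,0],[1,0,0,-190,0],[1,0,0,-190,0]])

```text
clock: 39.45
position: [418.9, 398.5, 194.9]
ee_rot: [0.996, 0.093, -0.0, 0.017]
contact_force: [-0.8, 0.4, -0.6]
gripper_width: 9.5
grasp_force: 50.9
```

```bash
python3 -c "
from h import *
s=arm.read_state();print(s['gripper_width'],s['contact_force']); handle('yellow','wrist',s['position'][2]+6,s['position'][:2],60)
plan([438,-20,135],4.5)"
```

```text
9.471522200812387 [-0.79035234  0.35405033 -0.59911655]
yellow wrist centre [417. 398.] size [90.8 13.2] axis 9.7 n 4037
pos [418.7 398.1 193.9] hd 10.6 t 39.5
shift [-57.9 412.1  74. ] roll 6.1
```

Request:
drive_tool(targets=[[1,-6,45,0,3],[1,-13,94,0,6],[1,-20,143,0,6],[1,-27,192,0,6],[1,-34,241,0,6],[1,-41,290,0,6],[1,-48,339,0,6],[1,-54,380,20,6],[1,-58,409,40,6],[1,-58,409,60,6],[1,-58,409,70,6],[1,-58,409,70,6]])

```text
clock: 40.7
position: [436.8, -16.5, 137.4]
ee_rot: [0.999, 0.041, -0.002, 0.018]
contact_force: [-0.2, -0.6, -0.7]
gripper_width: 9.3
grasp_force: 51.0
```

Request:
drive_tool(targets=[[1,0,0,15,0],[1,0,0,28,0],[1,0,0,34,0],[1,0,0,34,0],[1,0,0,34,0]])

```text
clock: 41.2
position: [439.1, -16.7, 106.2]
ee_rot: [0.999, 0.041, 0.002, 0.017]
contact_force: [-0.2, -0.1, -1.4]
gripper_width: 9.7
grasp_force: 51.0
```

```bash
python3 -c "
from h import *
plan([438,-20.5,77],4.5)"
```

```text
pos [439.1 -16.7 106.2] hd 4.7 t 41.2
shift [-1.4  2.7 29.3] roll 0.2
```

Request:
drive_tool(targets=[[1,-1,2.5,10,0],[1,-1,2.5,18,0],[1,-1,2.5,23,0],[1,-1,2.5,26,0],[1,-1,2.5,28,0],[1,-1,2.5,29.5,0],[1,-1,2.5,30.5,0],[1,-1,2.5,30.5,0]])

```text
clock: 42.0
position: [437.8, -20.9, 77.1]
ee_rot: [0.999, 0.041, 0.001, 0.018]
contact_force: [-7.0, 3.0, 17.6]
gripper_width: 9.5
grasp_force: 57.1
```

Request:
drive_tool(targets=[[0.3,0,0,-2,0],[0.3,0,0,-2,0],[0.3,0,0,-2,0],[0.3,0,0,-30,0],[0.3,0,0,-70,0],[0.3,0,0,-115,0],[0.3,-40,0,-160,0],[0.3,-60,0,-180,0],[0.3,-60,0,-180,0],[0.3,-60,0,-180,0],[0.3,-60,0,-180,0]])

```text
clock: 43.1
position: [377.3, -19.4, 253.9]
ee_rot: [0.999, 0.041, 0.0, 0.018]
contact_force: [0.3, 0.5, 0.2]
gripper_width: 30.4
grasp_force: 0.0
```

Run:
```python
from h import *
for n,q in (('green',(447,-89)),('red',(444,-55)),('yellow',(438,-21))):
    handle(n,'wrist',77,q,45); 
s=arm.read_state(); print(s['position'],s['clock'])
im=arm.get_image('wrist')
for st,c,p in segs(im,(0,150,100),(6,255,255),300): print(st,world('wrist',p,124.5,s))
for st,c,p in segs(im,(7,180,150),(20,255,255),60):
    if len(p)<4000: print(st,world('wrist',p,12,s))
t=arm.get_image('top')
m=[(st,p) for st,c,p in segs(t,(100,120,60),(125,255,255),1000)]
for st,p in m: print(st,world('top',p,70.5)) if 300<st[0]<420 and st[1]>220 else 0
```

```text
green wrist centre [446.  -89.4] size [80.1 13.9] axis 4.2 n 1238
red wrist centre [442.6 -55.8] size [84.9 12.1] axis 4.5 n 1210
yellow wrist centre [432.8 -21.4] size [92.3 12.8] axis 4.7 n 1421
[377.47931871 -19.50148883 253.73848863] 43.25
[ 216   85   47   81 1673] (array([456. ,  41.1]), array([456.3,  41.4]), array([63. , 15.7]), np.float64(-153.9))
[355  99  15  58 725] (array([460.4, -47.4]), array([460. , -47.8]), array([42.1, 10.2]), np.float64(-175.5))
[353 165  15  32 418] (array([420.7, -50.4]), array([420.6, -50.3]), array([23.4, 10.5]), np.float64(-175.8))
[223   0  54  16 466] (array([580.5,  62. ]), array([581.2,  62.3]), array([17.7, 55.6]), np.float64(-89.7))
```

Run:
```python
from h import *
s=arm.read_state(); W=arm.get_image('wrist'); T=arm.get_image('top')
def bar(im,cam):
    t=proj(cam,[456.5,42,124],s if cam=='wrist' else None)
    return min(segs(im,(0,150,90),(6,255,255),30),key=lambda q:np.hypot(*(q[1]-t)))
for cam,im in (('wrist',W),('top',T)):
    st,c,p=bar(im,cam); print(cam,st,c,[world(cam,p,z,s)[1:] for z in (118,124.5,131)])
    if cam=='wrist':
        g=cv2.cvtColor(W,cv2.COLOR_BGR2HSV); m=p[g[p[:,1],p[:,0],2]>g[p[:,1],p[:,0],2].max()*.85]; print('bright',len(m),len(p),world(cam,m,124.5,s))
oW,dW=ray('wrist',bar(W,'wrist')[1],s); oT,dT=ray('top',bar(T,'top')[1])
A=np.c_[dW,-dT]; k=np.linalg.lstsq(A,oT-oW,rcond=None)[0]; print(oW+dW*k[0],oT+dT*k[1])
```

```text
wrist [ 216   85   47   81 1670] [239.33592814 124.76107784] [(array([456.3,  42.6]), array([64.7, 16. ]), np.float64(-153.8)), (array([456.3,  41.4]), array([63.2, 15.6]), np.float64(-153.8)), (array([456.4,  40.2]), array([61.6, 15.3]), np.float64(-153.8))]
bright 1087 1670 (array([456.7,  42.7]), array([456.9,  42.6]), array([61.1, 10.5]), np.float64(-154.1))
top [364 266   8  11  61] [367.14754098 271.42622951] [(array([469.8,  50.6]), array([26.4, 15.1]), np.float64(-153.1)), (array([468.6,  51.2]), array([26.3, 15.1]), np.float64(-153.1)), (array([467.3,  51.8]), array([26.1, 15. ]), np.float64(-153.1))]
[455.84884807  42.27453929 118.11823656] [467.87926828  51.03458573 119.61309389]
```

Drivers are in place and sized right. To confirm the T-handle is fully down, I'll touch the bar's top with closed fingers; contact should come at z≈124.5.

```bash
python3 -c "
from h import *
plan([456.5,42,140],4.7)"
```

```text
pos [377.5 -19.5 254.4] hd 4.7 t 43.45
shift [ 83.8 -58.9 112.3] roll -0.0
```

Request:
drive_tool(targets=[[1,40,-28,20,0],[1,83,-59,50,0],[1,83,-59,80,0],[1,83,-59,105,0],[1,83,-59,112,0],[1,83,-59,112,0],[1,83,-59,112,0]])

```text
clock: 44.15
position: [456.5, 42.3, 142.3]
ee_rot: [0.999, 0.041, 0.002, 0.017]
contact_force: [-0.1, -0.6, 0.2]
gripper_width: 0.1
grasp_force: 0.0
```

Request:
drive_tool(targets=[[1,0,0,5,0],[1,0,0,10,0],[1,0,0,13,0],[1,0,0,15,0],[1,0,0,17,0],[1,0,0,17,0]])

```text
clock: 44.75
position: [455.8, 41.5, 124.3]
ee_rot: [0.999, 0.041, 0.001, 0.018]
contact_force: [-0.6, 0.1, 1.5]
gripper_width: -0.0
grasp_force: 0.9
```

Contact is just starting at 124.3, as expected for full seating. I'll lift clear, do a last check and hand in.

Request:
drive_tool(targets=[[1,0,0,-30,0],[1,0,0,-80,0],[1,-40,0,-120,0],[1,-60,-50,-130,0],[1,-60,-100,-130,0],[1,-60,-150,-130,0],[1,-60,-150,-130,0],[1,-60,-150,-130,0],[1,-60,-150,-130,0]])

```text
clock: 45.65
position: [383.1, 190.0, 248.4]
ee_rot: [0.999, 0.041, 0.001, 0.018]
contact_force: [0.0, -0.5, 0.6]
gripper_width: 0.2
grasp_force: 0.0
```

Run:
```python
from h import *
for n,q in (('green',(447,-89)),('red',(444,-55)),('yellow',(434,-21))): handle(n,'top',77,q,30)
T=arm.get_image('top')
for st,c,p in segs(T,(0,150,90),(6,255,255),30):
    w=world('top',p,124.5)
    if np.hypot(*(w[0]-[456,42]))<30: print("T",w)
print(arm.read_state()['position'],arm.read_state()['contact_force'])
print(arm.job_done())
```

```text
none
red top centre [457.  -52.9] size [ 4.9 15.1] axis -1.6 n 21
yellow top centre [451.2 -18.5] size [ 4.9 20. ] axis -0.9 n 27
T (array([452.6,  44.4]), array([454.3,  45. ]), array([58.1, 15. ]), np.float64(-154.2))
[383.44827679 189.47684559 248.70580159] [-0.5837097   0.05736095  0.87165442]
the job is handed in; nothing more can be done
None
```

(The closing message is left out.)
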